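# Make up two pipe-fitting kits

### The job

Make up the two fitting kits from the parts standing on the bench, one part to a compartment, each standing flat on the compartment's floor as it stands now. In the three-compartment tray, starting from the end with the card tab, put the tee, then the longer sleeve, then the brass nut; in the two-compartment tray put the flange next to the card tab and the shorter sleeve in the other compartment. Leave the pot of paste standing where it is.

Things in the scene. Friction and masses are not known exactly. Their poses are not given: they have to be found in the camera images.
- tee_mid (a point): grey plastic pipe tee standing on one end of its run, a round tube 40 mm in diameter and 76 high; the branch, 36 in diameter, sticks out level from half-way up, its end 38 from the run's axis. Point: on the run's axis, half-way up (38 above its foot); z up, x along the branch. Easily held across the run, fingers to either side of the branch; 0.10 kg.
- long_sleeve_mid (a point): the longer of two grey plastic pipe sleeves: plain round tube standing on end, 42 mm outside, 32 bore, 80 high. Point: on the axis, half-way up (40 above its foot); z up. 0.08 kg.
- short_sleeve_mid (a point): the shorter of two grey plastic pipe sleeves: plain round tube standing on end, 42 mm outside, 32 bore, 40 high. Point: on the axis, half-way up (20 above its foot); z up. 0.04 kg.
- nut_mid (a point): large brass hexagon nut lying flat, 46 mm across flats, 53 across corners, 34 high. Point: on the axis, half-way up (17 above its underside); z up, x through the middle of a flat (so flats face every 60 degrees from x). 0.25 kg.
- flange_mid (a point): steel pipe flange standing on its disc: disc 52 mm in diameter and 10 thick with small bolt holes, and a round neck 34 in diameter rising from it to 48 above the foot. Point: on the axis, half-way up (24 above its foot); z up. Hold it by the neck; 0.20 kg.
- pot_mid (a point): white pot of jointing paste with a black cap, standing among the parts, 42 mm in diameter, 58 high. It belongs to no kit and stays where it stands. Point: on its axis, half-way up (29).
- tray3: fixed blue three-compartment tray, 226 x 78, 11 high. Origin: centre of its underside, on the bench; x along the row, towards the white card tab (ledge 16 x 50, 9 high); z up. Floor 4 thick, walls 4, rim 11 above the bench. Compartments 70 x 70, centres at y = 0, x = +74 (at the tab), 0, -74 mm. Fingers do not fit below the rim: hold parts by the upper half.
- tray2: fixed blue two-compartment tray, 152 x 78, 11 high. Origin: centre of its underside, on the bench; x along the row, towards the white card tab (ledge 16 x 50, 9 high); z up. Floor 4 thick, walls 4, rim 11 above the bench. Compartments 70 x 70, centres at y = 0, x = +37 (at the tab), -37 mm. Fingers do not fit below the rim: hold parts by the upper half.
Not all that is in view belongs to the job. What is shaped like the part that bears flange_mid but green is not meant.

How it is judged:
By the outcome, as a careful person would: the job done as asked, in the order asked, and still so for the second after the job is handed in, with the robot touching nothing.
It also fails if it takes over 112 s, if anything falls off the work surface, if the arm or the gripper's body presses on something with over 40 N, if the wrist force passes 120 N, or if a joint passes its speed limit or range.

### The arm

A 6-joint arm with a two-finger parallel gripper is mounted at the origin on the work surface. World frame = base frame: x ahead of the robot, y to its left, z up, the work surface at z = 0. Lengths are in mm, angles in rad, forces in N, time in s.
With the tool pointing down it reaches from about 275 to 750 mm from the base axis. Payload 10.2 kg.
Tool frame: the origin (TCP) lies on the front face of the gripper's body, between the roots of the fingers; the fingertips stand 73 mm ahead of it and the grasp point (between the pads) lies 54 mm ahead of it; z points along the fingers, y is the direction in which the jaws open and shut (so a half turn about z gives the same grasp; the last joint's range is limited). The gripper opens to 85 mm and grips with 20 to 120 N. Pads are 22 mm wide; open, the fingers measure 114 mm over their backs; the gripper's body (76 mm by 85 mm) begins 54 mm behind the grasp point. The pads swing forward as they close: fully open they stand 13 mm farther back than shut.
Start: joints at [-1.516, 0.313, 1.498, -0, 1.331, -0.223], TCP at [143.963, -504.882, 303.894] pointing down, gripper open.
Joint ranges: [-2.94, 2.94], [-0.97, 2.17], [0.19, 2.56], [-1.23, 4.37], [0.02, 3.11], [-2.88, 2.88]. Speed limits (rad/s): [2.39, 2.39, 3.01, 3.14, 3.14, 3.14].

### API

Orientations are given as a unit quaternion [w, x, y, z].
In Python, from rig import ctrl gives the robot as it stands.
- The arm moves only by the tool move_arm, never from a script. Its argument "series" is a list of rows, each a list of 3 entries, a list of its own where there are three numbers: the shift along the tool's x, y, z in mm, then the turn about the tool's z in degrees, then the opening, from 0 (shut) to 1 (fully open). In form: [[[tx, ty, tz], yaw, grip], ...]. A call has 1 to 10 rows; each row is the pose to reach, as a shift and turn from the pose commanded when the call began, along the tool's axes at that moment; what a row does not reach only later rows make up. A row lasts 1/8 s, in which the tool goes at most 62.5 mm and 10.7 degrees, less where a joint would pass 70% of its speed; a pose out of reach is approached as far as the arm can. A call with a gripper value outside its range is refused whole. The fingers move at their own pace and stop on an object; "force" is the grip in N (left out, the last holds). Time passes only in rows, so rows that repeat a pose let the fingers close. It gives the time, the measured TCP pose, the force and the opening at its end, in the units of the state.
- ctrl.sense(): the state, without advancing time (a new reading comes with each control period).
- ctrl.capture(name): name is "scene" or "side" or "wrist"; returns (picture, depth): 384x512x3 uint8, red, green, blue; 384x512 float32, mm along the optical axis (not along the pixel's ray), 0 where there is no reading.
- ctrl.camera_model(name): a dict with "fov_y" (degrees; the focal length in pixels is half the picture's height over the tangent of half this angle, whatever the lens; pixels are square), "cx", "cy" (the principal point, pixels), "dist_coeffs" ([k1, k2, p1, p2, k3] as OpenCV has them; the pictures are not rectified), "rvec" (rotation vector, rad) and "tvec" (3), from world to camera coordinates, as OpenCV has them. Camera axes: x right, y down, z forward; pixel columns grow to the right and rows downward; lengths in mm; the calibration is good to about 2 mm. A picture is of the moment at which its call begins: read the wrist's pose just before it. camera_model takes no time and is no camera call; for the wrist camera it gives the pose at the moment of the call.
- ctrl.finish_job(): hands the job in, once; it reports no verdict.
The state is a dict: "time_s": time; "joints": joint angles; "dq": joint speeds; "tau": joint torques, N m; "eef_pos": TCP position; "ee_rot": TCP orientation; "force": force on the tool from outside, world axes, zero at the start; "wrist_torque": the same for the moment, N m; "grip_width": opening from 0.0 (shut) to 1.0 (fully open).
Only numpy, scipy, OpenCV 4.12 (cv2) and the standard library are available. Lean on these libraries where they do the work, as an engineer would, in place of code of your own. Each camera call takes 0.05 s, during which the arm holds its last target.

## Working session

There is one attempt and no reset: what is moved stays moved. The work goes in short steps, Python scripts to look and compute and a tool call to move; the robot and the scene stay as the last step left them, time stands still between calls to the robot, and variables do not carry over. Pictures are saved under pics/ and viewed, and the job is handed in when it is done.

Besides the shell and the picture viewer there is one more tool, called after "Call:" as name([rows], argument=value, ...), one row to a line, values as JSON. move_arm: Moves the arm, as the interface text tells. Its arguments: {"type":"object","properties":{"series":{"type":"array","items":{"type":"array"}},"force":{"type":"number"}},"required":["series"]}

```bash
ls; mkdir -p pics
python3 - <<'E'
from rig import ctrl
import cv2,pickle,json
s=ctrl.sense();print(s)
d={}
for n in ["scene","side","wrist"]:
    m=ctrl.camera_model(n);p,z=ctrl.capture(n);d[n]=(m,p,z);print(n,m)
    cv2.imwrite(f"pics/{n}0.png",p[:,:,::-1])
pickle.dump(d,open("d0.pkl","wb"))
E
```

```text
pics
{'time_s': 0.0, 'joints': array([-1.51641510e+00,  3.13461366e-01,  1.49844817e+00, -9.51619957e-06,
        1.33100505e+00, -2.23401358e-01]), 'dq': array([ 5.94258076e-04, -3.23174297e-04,  1.85651523e-04,  1.41481136e-03,
        9.47039833e-05, -1.43726128e-03]), 'tau': array([ 1.29836826e-04, -4.12269831e+01, -2.59739166e+01, -1.34566571e-04,
        4.09199798e-03, -1.04690400e-05]), 'eef_pos': array([ 143.94409128, -504.70565116,  303.32502642]), 'ee_rot': array([-6.58999751e-04,  9.90369727e-01,  1.38446263e-01,  5.11873116e-05]), 'force': array([-0.04578637,  0.63661426, -0.27139221]), 'wrist_torque': array([-0.00650641, -0.01676159,  0.0415655 ]), 'grip_width': 0.9946774841796201}
scene {'fov_y': 51.57371343241411, 'cx': 261.5082451908413, 'cy': 197.46190192489118, 'dist_coeffs': array([0.02382758, 0.        , 0.        , 0.        , 0.        ]), 'rvec': array([ 1.88063706,  1.99819981, -0.51781306]), 'tvec': array([  52.32932592, -436.04244474, 1201.32804146])}
side {'fov_y': 44.79937484799456, 'cx': 252.24120110447973, 'cy': 184.81236606238943, 'dist_coeffs': array([-0.14251706,  0.        ,  0.        ,  0.        ,  0.        ]), 'rvec': array([ 0.30302482, -2.59438278,  1.55864407]), 'tvec': array([ 531.33037502,  120.96955343, 1088.7939219 ])}
wrist {'fov_y': 66.13103476548261, 'cx': 256.2425856264753, 'cy': 197.03218695808886, 'dist_coeffs': array([-0.00066384,  0.        ,  0.        ,  0.        ,  0.        ]), 'rvec': array([-2.28641666,  1.72514991,  0.2875949 ]), 'tvec': array([-525.01472777,  -42.75863685,  381.63140814])}
```

View pics/scene0.png

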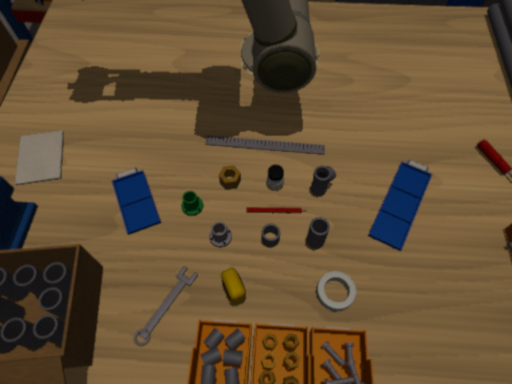

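View pics/side0.png

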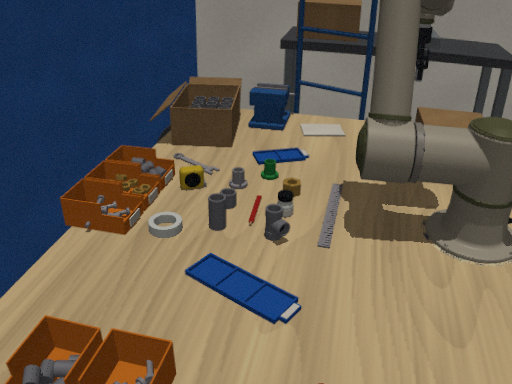

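View pics/wrist0.png

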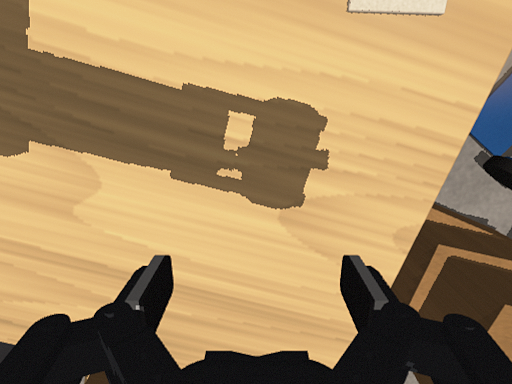

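The scene view shows the tee (321,180), pot (275,176), nut (230,176), green flange decoy (192,203), steel flange (220,235), short sleeve (270,236) and long sleeve (317,233). Tray2 is at (137,201) with its tab at the top (130,173), and tray3 is at (400,205) with its tab at (418,165). There are also loose parts in the bins, box and orange trays, which don't belong to the job.

```bash
cat > h.py <<'E'
import numpy as np,cv2
def K(m,h=384):
    f=h/2/np.tan(np.radians(m["fov_y"])/2);return np.array([[f,0,m["cx"]],[0,f,m["cy"]],[0,0,1.]])
def cloud(m,z):
    h,w=z.shape;u,v=np.meshgrid(np.arange(w),np.arange(h))
    p=np.stack([u,v],-1).reshape(-1,1,2).astype(float)
    n=cv2.undistortPoints(p,K(m),m["dist_coeffs"]).reshape(h,w,2)
    c=np.dstack([n[...,0]*z,n[...,1]*z,z])
    R=cv2.Rodrigues(m["rvec"])[0]
    W=(c-m["tvec"])@R
    W[z==0]=np.nan
    return W
def proj(m,P):
    return cv2.projectPoints(np.array(P,float).reshape(-1,1,3),m["rvec"],m["tvec"],K(m),m["dist_coeffs"])[0].reshape(-1,2)
E
python3 - <<'E'
import pickle,numpy as np,cv2
from h import *
np.set_printoptions(precision=1,suppress=True)
d=pickle.load(open("d0.pkl","rb"))
parts=dict(tee=(321,180),pot=(275,176),nut=(230,176),green=(192,203),flange=(220,235),short=(270,236),long=(317,233))
W=cloud(d["scene"][0],d["scene"][2]);S=cloud(d["side"][0],d["side"][2])
print("table", np.nanmedian(W[250:260,100:110,2]))
for n,(u,v) in parts.items():
    q=W[v-22:v+22,u-20:u+20].reshape(-1,3);q=q[q[:,2]>8]
    zt=np.percentile(q[:,2],97)
    t=q[q[:,2]>zt-6]
    c=(t.min(0)+t.max(0))/2
    s=S.reshape(-1,3);s=s[(np.hypot(s[:,0]-c[0],s[:,1]-c[1])<40)&(s[:,2]>8)]
    zs=np.percentile(s[:,2],97) if len(s) else 0
    ts=s[s[:,2]>zs-6]
    print(n,"scene",c,zt,np.ptp(t,axis=0)[:2],"side",(ts.min(0)+ts.max(0))/2,zs,np.ptp(ts,axis=0)[:2],"all side",s.min(0),s.max(0))
for cam,X in (("scene",W),("side",S)):
    img=d[cam][1].astype(int)
    blue=(img[...,2]>80)&(img[...,2]>img[...,0]*2)&(img[...,2]>img[...,1]*1.5)
    for nm,sx in (("tray3",1),("tray2",-1)):
        m=blue&(X[...,2]<30)&(X[...,2]>-10)&(X[...,1]*sx>100)&(X[...,0]>200)&(X[...,0]<700)&(abs(X[...,1])<500)
        p=X[m]
        r=cv2.minAreaRect(p[:,:2].astype(np.float32));print(cam,nm,len(p),r,np.percentile(p[:,2],[5,50,95]))
        pts=cv2.boxPoints(r);print(pts.round(1).tolist())
E
python3 - <<'E'
import cv2
im=cv2.imread("pics/scene0.png")[120:270,90:450]
cv2.imwrite("pics/crop.png",cv2.resize(im,None,fx=2.2,fy=2.2,interpolation=cv2.INTER_CUBIC))
im=cv2.imread("pics/side0.png")[130:330,160:360]
cv2.imwrite("pics/crops.png",cv2.resize(im,None,fx=3,fy=3,interpolation=cv2.INTER_CUBIC))
E
```

```text
table 0.7155106419239652
tee scene [471.1 113.1  75.2] 77.12124356594572 [38.3 36.2] side [470.1 116.   74.9] 76.76923202468889 [38.  37.6] all side [434.1  96.4   8.2] [489.1 149.5  79. ]
pot scene [461.5   7.7  58.9] 60.33369921057955 [36.5 35.5] side [460.1   8.1  57.1] 59.41789393035122 [38.1 40.2] all side [438.5 -12.    8.2] [480.1  34.4  60.7]
nut scene [ 460.6 -101.8   34.6] 36.4001492186558 [49.  49.9] side [459.1 -99.   33.8] 35.43682177336796 [46.  54.3] all side [ 435.  -126.1    8.2] [484.3 -71.8  37.7]
green scene [ 537.2 -185.    47.9] 49.592602218978726 [34.6 32.8] side [ 534.5 -183.1   46.4] 48.594889259432094 [29.4 36.6] all side [ 510.3 -201.4    8.3] [ 559.  -159.2   50.3]
flange scene [ 611.  -109.6   47.5] 49.715538013122135 [32.9 32.8] side [ 609.8 -107.6   46.6] 48.882460629107996 [33.6 35.7] all side [ 583.4 -125.4    8. ] [635.5 -82.   50.3]
short scene [609.1   3.6  40. ] 42.17673752673853 [39.3 37.9] side [606.9   5.9  39. ] 41.28575747605167 [40.  39.4] all side [586.6 -15.3   8. ] [626.9  29.3  42.6]
long scene [606.3 105.6  79.2] 81.46904837680943 [41.2
[... 532 characters left out ...]
0703125, -320.3999938964844], [481.8999938964844, -386.8999938964844], [616.4000244140625, -318.70001220703125], [582.7000122070312, -252.3000030517578]]
side tray3 2784 ((494.049072265625, 312.690673828125), (80.41427612304688, 243.16156005859375), 64.93051147460938) [ 1.7  4.  11.1]
[[366.8999938964844, 327.79998779296875], [587.0999755859375, 224.8000030517578], [621.2000122070312, 297.6000061035156], [401.0, 400.6000061035156]]
side tray2 428 ((528.6210327148438, -320.3248291015625), (162.50901794433594, 84.61957550048828), 27.10641860961914) [ 2.8  5.5 12. ]
[[437.0, -319.70001220703125], [475.6000061035156, -395.0], [620.2000122070312, -321.0], [581.7000122070312, -245.60000610351562]]
```

View pics/crop.png

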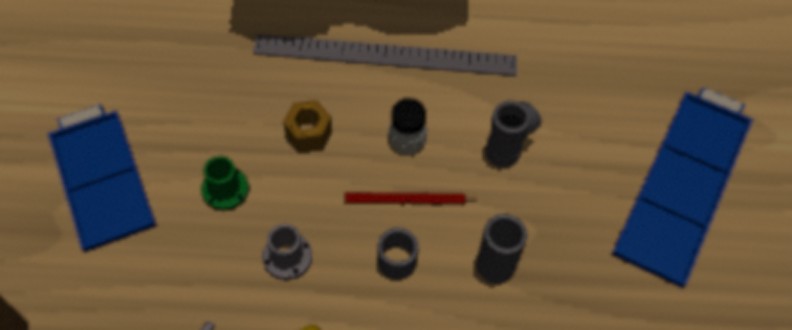

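View pics/crops.png

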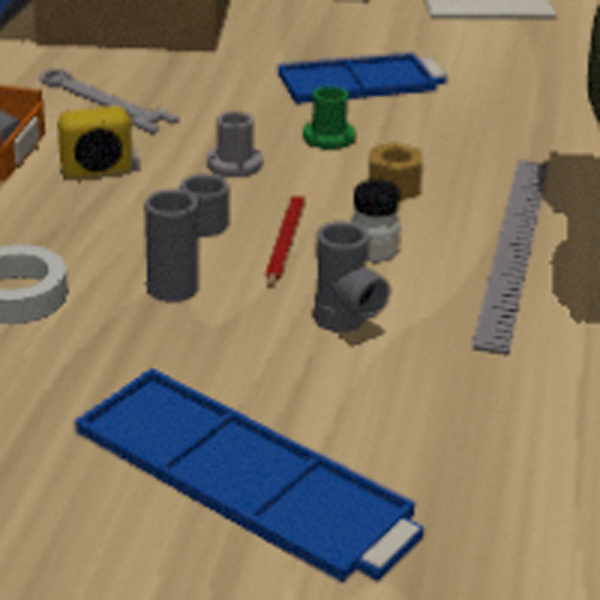

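Run:
```python
import pickle,numpy as np,cv2
from h import *
np.set_printoptions(precision=2,suppress=True)
d=pickle.load(open("d0.pkl","rb"))
m=d["wrist"][0];R=cv2.Rodrigues(m["rvec"])[0];C=-R.T@m["tvec"];print("cam",C,"axes\n",R)
f=np.radians(15.9);x=np.array([np.cos(f),np.sin(f)]);y=np.array([np.sin(f),-np.cos(f)])
o=C[:2]-[144,-505];print("cam off in tool",o@x,o@y, "opt axis in tool",R[2,:2]@x,R[2,:2]@y)
# target: tool to (500,0,..)
t=np.array([430,0])-[144,-504.9];print(t@x,t@y)
S=cloud(d["side"][0],d["side"][2]).reshape(-1,3);W=cloud(*[d["scene"][i] for i in (0,2)]).reshape(-1,3)
for X in(S,W):
    c=np.array([470.5,114.5]);q=X[(np.hypot(*(X[:,:2]-c).T)<55)&(X[:,2]>12)&(X[:,2]<62)]
    v=q[:,:2]-c;b=v[np.hypot(*v.T)>26];a=np.degrees(np.arctan2(b[:,1],b[:,0]));print(len(b),np.percentile(a%360,[5,50,95]),b.mean(0))
```

```text
cam [ 224.15 -482.08  374.78] axes
 [[ 0.27 -0.96 -0.  ]
 [-0.91 -0.26  0.32]
 [-0.31 -0.09 -0.95]]
cam off in tool 83.36498176575202 -0.07953518357227674 opt axis in tool -0.3241476503860274 -3.44655633848875e-05
413.38002404888357 -407.2308506453611
188 [108.18 135.67 163.18] [-23.92  23.01]
52 [105.02 122.81 152.8 ] [-18.78  25.6 ]
```

Call:
move_arm([
  [[538, -372, -60], 15.9, 1],
  [[538, -372, -60], 15.9, 1],
  [[538, -372, -60], 15.9, 1],
  [[538, -372, -60], 15.9, 1],
  [[538, -372, -60], 15.9, 1],
  [[538, -372, -60], 15.9, 1],
  [[538, -372, -60], 15.9, 1],
  [[538, -372, -60], 15.9, 1],
  [[538, -372, -60], 15.9, 1],
  [[538, -372, -60], 15.9, 1],
])

```text
time_s: 1.4
eef_pos: [539.9, -22.4, 361.0]
ee_rot: [0.0, 1.0, 0.0, -0.0]
force: [-0.1, -0.8, -0.1]
grip_width: 1.0
```

Call:
move_arm([
  [[15, -15, 0], 0, 1],
  [[15, -15, 0], 0, 1],
  [[15, -15, 0], 0, 1],
  [[15, -15, 0], 0, 1],
])

```text
time_s: 1.9
eef_pos: [553.5, -10.3, 361.2]
ee_rot: [0.0, 1.0, -0.001, 0.0]
force: [-0.5, 0.7, -0.3]
grip_width: 1.003
```

```bash
cat > an.py <<'E'
import pickle,numpy as np,cv2,sys
from h import *
from scipy.optimize import least_squares
np.set_printoptions(precision=1,suppress=True)
def axisfit(X,c0,ztop,band=5,rmax=45,tag=""):
    q=X[(np.hypot(*(X[:,:2]-c0).T)<rmax)&(X[:,2]>ztop-band)]
    if len(q)<20: return None
    (cx,cy),r=cv2.minEnclosingCircle(q[:,:2].astype(np.float32))
    return np.array([cx,cy,r,np.percentile(q[:,2],50),len(q)])
E
python3 - <<'E'
from rig import ctrl
from an import *
print(ctrl.sense()["eef_pos"],ctrl.sense()["joints"])
m=ctrl.camera_model("wrist");p,z=ctrl.capture("wrist");pickle.dump((m,p,z),open("w1.pkl","wb"))
cv2.imwrite("pics/w1.png",p[:,:,::-1])
X=cloud(m,z);Xf=X.reshape(-1,3)
for n,c,h in (("tee",(470,114),76),("pot",(461,8),58),("nut",(460,-100),34),("flange",(610,-108),48),("short",(608,5),40),("long",(606,107),80)):
    print(n,axisfit(Xf,np.array(c),h))
print("bench",np.nanmedian(X[190:200,250:260,2]))
im=p.astype(int);blue=(im[...,2]>60)&(im[...,2]>im[...,0]*2)&(im[...,2]>im[...,1]*1.5)
for nm,sx in (("tray3",1),("tray2",-1)):
    mk=blue&(X[...,2]<30)&(X[...,1]*sx>150)&(X[...,0]>200)&(X[...,0]<700)
    q=X[mk];r=cv2.minAreaRect(q[:,:2].astype(np.float32));print(nm,len(q),r,np.percentile(q[:,2],[5,50,97]));print(cv2.boxPoints(r))
c=np.array([470.5,114.5]);q=Xf[(np.hypot(*(Xf[:,:2]-c).T)<48)&(Xf[:,2]>22)&(Xf[:,2]<60)];v=q[:,:2]-c;v=v[np.hypot(*v.T)>25];print("branch",len(v),v.mean(0),np.degrees(np.arctan2(*v.mean(0)[::-1])))
# nut top
q=Xf[(np.hypot(*(Xf[:,:2]-[460,-100]).T)<40)&(Xf[:,2]>30)]
hull=cv2.convexHull(q[:,:2].astype(np.float32))[:,0];cc=cv2.minEnclosingCircle(hull)[0]
best=[]
for a in range(0,60,2):
    w=[np.ptp(hull@[np.cos(np.radians(a+k)),np.sin(np.radians(a+k))]) for k in(0,60,120)];best.append((round(sum(w),1),a))
print("nut flats",sorted(best)[:5],sorted(best)[-3:])
E
```

```text
[553.5 -10.3 361.2] [-0.2  0.3  1.3 -0.   1.5  1.3]
tee [469.8 113.6  20.2  76.9 381. ]
pot [460.3   7.7  19.1  59.6 560. ]
nut [ 459.4 -101.8   26.4   35.4  630. ]
flange [ 609.5 -109.5   17.2   49.2  295. ]
short [ 594.6    6.6   33.5  371.1 4768. ]
long [605.6 105.3  20.9  81.  512. ]
bench 1.7439377319962
tray3 7292 ((494.64190673828125, 311.102783203125), (79.75312805175781, 240.3340301513672), 64.51282501220703) [ 4.1  5.7 12.9]
[[369.  326.8]
 [586.  223.4]
 [620.3 295.4]
 [403.3 398.8]]
tray2 5302 ((525.6094970703125, -322.53759765625), (166.4511260986328, 79.12100982666016), 26.735422134399414) [ 4.9  6.5 13.8]
[[ 433.5 -324.6]
 [ 469.1 -395.3]
 [ 617.7 -320.4]
 [ 582.1 -249.8]]
branch 89 [-26.1  22.9] 138.6841510807203
nut flats [(np.float64(139.5), 12), (np.float64(139.9), 10), (np.float64(140.6), 14), (np.float64(141.5), 8), (np.float64(142.7), 16)] [(np.float64(156.8), 40), (np.float64(156.8), 44), (np.float64(156.9), 42)]
```

View pics/w1.png

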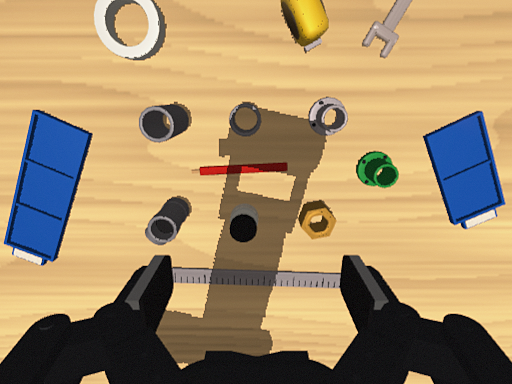

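Wrist view: tee ring at (163,230), pot cap (243,225), nut (318,220), steel flange (328,115), short sleeve (245,120), long sleeve (160,122) and green flange (380,170). Tray3 is on the left with its tab at the bottom, tray2 on the right with its tab at the bottom. All three views agree on positions to about 2 mm. I'll move above the tee with the jaws across its branch.

Call:
move_arm([
  [[-84, -124, 141], -107, 1],
  [[-84, -124, 141], -107, 1],
  [[-84, -124, 141], -107, 1],
  [[-84, -124, 141], -107, 1],
  [[-84, -124, 141], -107, 1],
  [[-84, -124, 141], -107, 1],
  [[-84, -124, 141], -107, 1],
  [[-84, -124, 141], -107, 1],
  [[-84, -124, 141], -107, 1],
  [[-84, -124, 141], -107, 1],
])

```text
time_s: 3.2
eef_pos: [469.8, 114.1, 220.2]
ee_rot: [0.0, 0.593, 0.805, 0.0]
force: [0.4, 0.7, 0.2]
grip_width: 1.002
```

Call:
move_arm([
  [[0, 0, 0], -28, 1],
  [[0, 0, 0], -28, 1],
  [[0, 0, 0], -28, 1],
  [[0, 0, 0], -28, 1],
  [[0, 0, 0], -28, 1],
])

```text
time_s: 3.82
eef_pos: [469.9, 114.3, 220.1]
ee_rot: [0.0, 0.384, 0.923, 0.0]
force: [-0.4, -0.4, 1.3]
grip_width: 1.004
```

```bash
cat >> an.py <<'E'
def pose(s):
    w,x,y,z=s["ee_rot"];from scipy.spatial.transform import Rotation as Ro
    R=Ro.from_quat([x,y,z,w]).as_matrix();return np.array(s["eef_pos"]),R,np.degrees(np.arctan2(R[1,0],R[0,0]))
def togo(s,tgt,phi=None):
    p,R,f=pose(s);print("TCP",p,"phi %.1f"%f,"shift tool",R.T@(np.array(tgt)-p),"yaw",None if phi is None else round(f-phi,1), "F",np.array(s["force"]),"grip %.3f"%s["grip_width"])
E
python3 - <<'E'
from rig import ctrl
from an import *
s=ctrl.sense();togo(s,[470,114,110],135)
m=ctrl.camera_model("wrist");p,z=ctrl.capture("wrist");pickle.dump((m,p,z),open("w2.pkl","wb"))
cv2.imwrite("pics/w2.png",p[:,:,::-1])
X=cloud(m,z).reshape(-1,3)
c=axisfit(X,np.array([470,114]),76.5,4,30);print(c)
q=X[(np.hypot(*(X[:,:2]-c[:2]).T)<48)&(X[:,2]>14)&(X[:,2]<64)];v=q[:,:2]-c[:2]
for k in range(3):
  b=v[np.hypot(*v.T)>26]
a=np.degrees(np.arctan2(b[:,1],b[:,0]));print("branch",len(b),np.percentile(a%360,[2,50,98]),np.degrees(np.arctan2(*b.mean(0)[::-1])))
E
```

```text
TCP [469.9 114.3 220.1] phi 134.9 shift tool [ -0.3  -0.2 110.1] yaw -0.1 F [-0.4 -0.4  1.3] grip 1.004
[ 464.8  119.2   27.1  229.2 6281. ]
branch 531 [103.5 138.6 173.6] 138.50215161585868
```

View pics/w2.png

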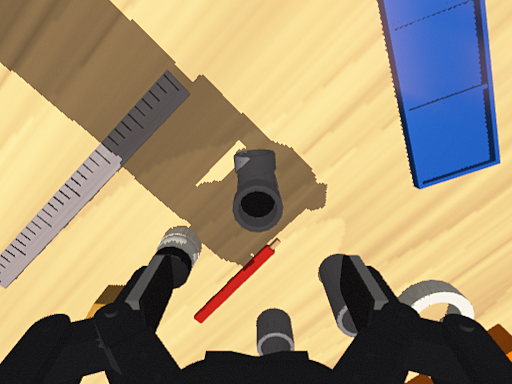

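Run:
```python
from an import *
m,p,z=pickle.load(open("w2.pkl","rb"))
X=cloud(m,z).reshape(-1,3);X=X[X[:,2]<85]
c=axisfit(X,np.array([470,114]),76,5,30);print(c)
q=X[(np.hypot(*(X[:,:2]-c[:2]).T)<48)&(X[:,2]>14)&(X[:,2]<64)];v=q[:,:2]-c[:2]
b=v[np.hypot(*v.T)>26]
a=np.degrees(np.arctan2(b[:,1],b[:,0]));print("branch",len(b),np.percentile(a%360,[2,50,98]),np.degrees(np.arctan2(*b.mean(0)[::-1])))
```

```text
[470.5 114.7  19.9  77.1 992. ]
branch 878 [108.4 139.3 170.7] 139.34129089727213
```

Tee branch points at 139°, so I'll trim the yaw, then descend and grip.

Call:
move_arm([
  [[0, 0, 30], -4, 1],
  [[0, 0, 75], -4, 1],
  [[0, 0, 112], -4, 1],
  [[0, 0, 112], -4, 1],
  [[0, 0, 112], -4, 0.3],
  [[0, 0, 112], -4, 0.3],
  [[0, 0, 112], -4, 0.3],
  [[0, 0, 112], -4, 0.3],
  [[0, 0, 112], -4, 0.3],
  [[0, 0, 112], -4, 0.3],
], force=40)

```text
time_s: 5.12
eef_pos: [470.5, 114.6, 109.2]
ee_rot: [0.001, 0.35, 0.937, 0.0]
force: [-1.5, 0.5, 7.2]
grip_width: 0.456
```

Call:
move_arm([
  [[0, 0, -20], 0, 0.3],
  [[0, 0, -60], 0, 0.3],
  [[44, 37, -60], -5, 0.3],
  [[88, 73, -60], -10, 0.3],
  [[132, 110, -60], -15.5, 0.3],
  [[175, 146, -60], -15.5, 0.3],
  [[175, 146, -60], -15.5, 0.3],
  [[175, 146, -60], -15.5, 0.3],
  [[175, 146, -60], -15.5, 0.3],
])

```text
time_s: 6.25
eef_pos: [434.0, 338.5, 168.1]
ee_rot: [0.0, 0.221, 0.975, -0.0]
force: [0.6, 0.1, -1.7]
grip_width: 0.456
```

```bash
cat > look.py <<'E'
import sys
from rig import ctrl
from an import *
n=sys.argv[1]; tgt=[float(a) for a in sys.argv[2:5]]; phi=float(sys.argv[5])
s=ctrl.sense();togo(s,tgt,phi)
m=ctrl.camera_model("wrist");p,z=ctrl.capture("wrist");pickle.dump((m,p,z),open(n+".pkl","wb"))
cv2.imwrite(f"pics/{n}.png",p[:,:,::-1])
E
python3 look.py w3 434.4 339.8 114 154.5
```

```text
TCP [434.  338.5 168.1] phi 154.4 shift tool [ 0.2  1.3 54.1] yaw -0.1 F [ 0.6  0.1 -1.7] grip 0.456
```

View pics/w3.png

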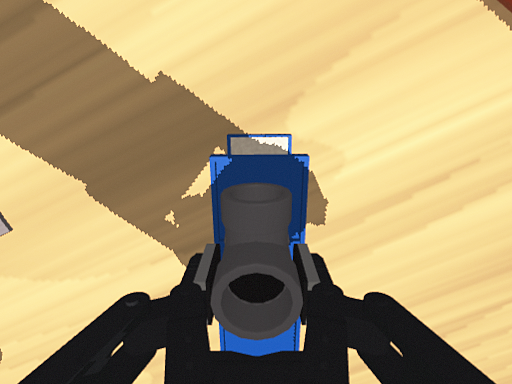

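Tee held upright with its branch toward the tab (260,147), centred over the end compartment.

Call:
move_arm([
  [[0, 1, 30], 0, 0.3],
  [[0, 1, 45], 0, 0.3],
  [[0, 1, 51], 0, 0.3],
  [[0, 1, 54], 0, 0.3],
  [[0, 1, 54], 0, 0.3],
  [[0, 1, 54], 0, 0.3],
])

```text
time_s: 7.05
eef_pos: [434.2, 340.6, 114.5]
ee_rot: [0.0, 0.221, 0.975, 0.0]
force: [0.1, -0.6, -0.8]
grip_width: 0.46
```

Call:
move_arm([
  [[0, 0, 1], 0, 0.3],
  [[0, 0, 1.5], 0, 0.3],
  [[0, 0, 1.5], 0, 0.3],
  [[0, 0, 1.5], 0, 0.8],
  [[0, 0, 1.5], 0, 0.8],
  [[0, 0, 1.5], 0, 0.8],
  [[0, 0, -30], 0, 0.8],
  [[0, 0, -80], 0, 1],
  [[0, 0, -130], 0, 1],
  [[0, 0, -130], 0, 1],
])

```text
time_s: 8.3
eef_pos: [434.9, 341.0, 247.6]
ee_rot: [0.003, 0.221, 0.975, 0.002]
force: [1.1, -1.3, -1.2]
grip_width: 1.001
```

```bash
python3 look.py w4 605.6 106.3 210 154.5
python3 - <<'E'
from an import *
m,p,z=pickle.load(open("w4.pkl","rb"))
X=cloud(m,z).reshape(-1,3);X=X[X[:,2]<90]
print("tee",axisfit(X,np.array([434,340]),79,5,30))
E
```

```text
TCP [434.9 341.  247.6] phi 154.5 shift tool [-254.9 -138.7   38. ] yaw 0.0 F [ 1.1 -1.3 -1.2] grip 1.001
tee [434.1 340.5  19.9  81.  845. ]
```

View pics/w4.png

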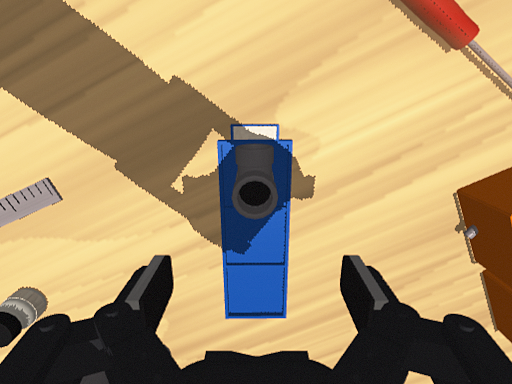

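Tee stands upright in the tab compartment, ring at (255,192), top 4 mm higher than it was on the bench. Next, the long sleeve.

Call:
move_arm([
  [[-51, -28, 0], 0, 1],
  [[-102, -56, 0], 0, 1],
  [[-153, -84, 0], 0, 1],
  [[-204, -112, 0], 0, 1],
  [[-255, -139, 0], 0, 1],
  [[-255, -139, 0], 0, 1],
  [[-255, -139, 20], 0, 1],
  [[-255, -139, 20], 0, 1],
])

```text
time_s: 9.35
eef_pos: [603.2, 106.0, 221.6]
ee_rot: [-0.002, 0.22, 0.975, -0.0]
force: [0.1, 0.3, 0.0]
grip_width: 0.998
```

```bash
python3 look.py w5 605.6 105.8 112 154.5
python3 - <<'E'
from an import *
m,p,z=pickle.load(open("w5.pkl","rb"))
X=cloud(m,z).reshape(-1,3);X=X[X[:,2]<90]
print("long",axisfit(X,np.array([606,106]),80,5,30))
E
```

```text
TCP [603.2 106.  221.6] phi 154.6 shift tool [ -2.7   1.1 109.6] yaw 0.1 F [0.1 0.3 0. ] grip 0.998
long [ 606.3  106.2   20.9   81.  1070. ]
```

Call:
move_arm([
  [[-1.5, 1.3, 40], 0, 1],
  [[-1.5, 1.3, 80], 0, 1],
  [[-1.5, 1.3, 110], 0, 1],
  [[-1.5, 1.3, 110], 0, 1],
  [[-1.5, 1.3, 110], 0, 0.3],
  [[-1.5, 1.3, 110], 0, 0.3],
  [[-1.5, 1.3, 110], 0, 0.3],
  [[-1.5, 1.3, 110], 0, 0.3],
  [[-1.5, 1.3, 110], 0, 0.3],
  [[-1.5, 1.3, 110], 0, 0.3],
])

```text
time_s: 10.65
eef_pos: [606.8, 105.9, 115.5]
ee_rot: [0.001, 0.221, 0.975, 0.0]
force: [-1.8, -0.4, 5.0]
grip_width: 0.485
```

Call:
move_arm([
  [[0, 0, -30], 0, 0.3],
  [[0, 0, -80], 0, 0.3],
  [[46, 34, -90], 0, 0.3],
  [[92, 68, -90], 0, 0.3],
  [[138, 102, -90], 0, 0.3],
  [[182, 137, -90], 0, 0.3],
  [[182, 137, -90], 0, 0.3],
  [[182, 137, -90], 0, 0.3],
  [[182, 137, -90], 0, 0.3],
])

```text
time_s: 11.78
eef_pos: [501.6, 306.7, 204.0]
ee_rot: [0.0, 0.221, 0.975, -0.0]
force: [0.0, 0.5, -1.2]
grip_width: 0.485
```

```bash
python3 look.py w6 501.2 308 119.5 154.5
```

```text
TCP [501.6 306.7 204. ] phi 154.4 shift tool [ 0.9  1.  84.5] yaw -0.1 F [ 0.   0.5 -1.2] grip 0.485
```

View pics/w6.png

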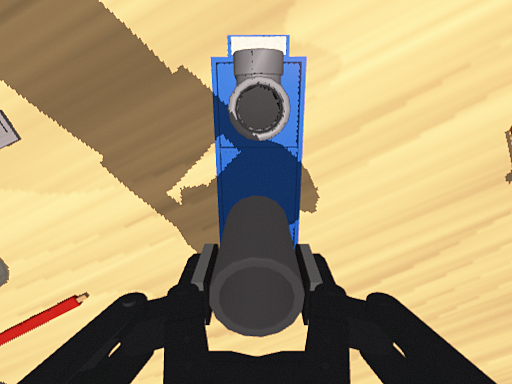

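Call:
move_arm([
  [[0.5, 1, 40], 0, 0.3],
  [[0.5, 1, 70], 0, 0.3],
  [[0.5, 1, 80], 0, 0.3],
  [[0.5, 1, 83], 0, 0.3],
  [[0.5, 1, 84], 0, 0.3],
  [[0.5, 1, 84], 0, 0.3],
  [[0.5, 1, 84], 0, 0.3],
])

```text
time_s: 12.7
eef_pos: [501.1, 309.0, 120.5]
ee_rot: [0.0, 0.221, 0.975, 0.0]
force: [0.2, -0.5, -0.3]
grip_width: 0.486
```

Call:
move_arm([
  [[0, 0, 1.2], 0, 0.3],
  [[0, 0, 1.2], 0, 0.3],
  [[0, 0, 1.2], 0, 0.8],
  [[0, 0, 1.2], 0, 0.8],
  [[0, 0, 1.2], 0, 0.8],
  [[0, 0, -30], 0, 0.8],
  [[0, 0, -80], 0, 1],
  [[0, 0, -120], 0, 1],
  [[0, 0, -120], 0, 1],
  [[0, 0, -120], 0, 1],
])

```text
time_s: 13.95
eef_pos: [500.6, 308.8, 239.1]
ee_rot: [-0.001, 0.221, 0.975, -0.0]
force: [0.1, -0.4, -0.1]
grip_width: 1.003
```

```bash
python3 look.py w7 459.5 -101 221 162
python3 - <<'E'
from an import *
m,p,z=pickle.load(open("w7.pkl","rb"))
X=cloud(m,z).reshape(-1,3);X=X[X[:,2]<90]
print("long",axisfit(X,np.array([501,308]),84,5,30))
print("tee",axisfit(X,np.array([434,340]),79,5,30))
E
```

```text
TCP [500.6 308.8 239.1] phi 154.5 shift tool [-139.2 -387.6   18.3] yaw -7.5 F [ 0.1 -0.4 -0.1] grip 1.003
long [500.6 309.3  21.   85.1 955. ]
tee [ 434.4  340.3   19.9   81.1 1045. ]
```

View pics/w7.png

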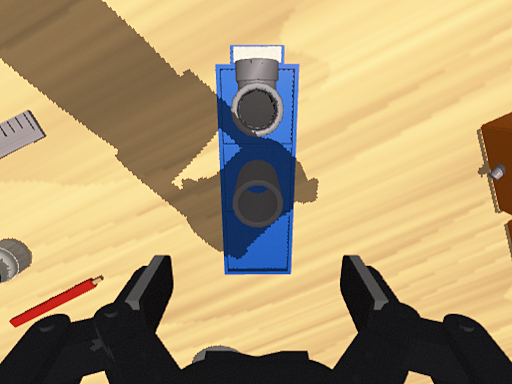

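Sleeve stands in the middle compartment (258,200) and the tee is undisturbed (258,108). Next, the nut.

Call:
move_arm([
  [[-20, -56, 0], -2, 1],
  [[-40, -111, 0], -4, 1],
  [[-60, -166, 0], -6, 1],
  [[-80, -222, 0], -7.5, 1],
  [[-100, -277, 0], -7.5, 1],
  [[-119, -333, 0], -7.5, 1],
  [[-139, -388, 0], -7.5, 1],
  [[-139, -388, 30], -7.5, 1],
  [[-139, -388, 30], -7.5, 1],
  [[-139, -388, 30], -7.5, 1],
])

```text
time_s: 15.25
eef_pos: [459.7, -100.6, 210.3]
ee_rot: [-0.0, 0.156, 0.988, 0.0]
force: [0.3, -0.4, 1.1]
grip_width: 1.001
```

```bash
python3 look.py w8 459.5 -101 76 162
python3 - <<'E'
from an import *
m,p,z=pickle.load(open("w8.pkl","rb"))
X=cloud(m,z).reshape(-1,3);X=X[X[:,2]<70]
print("nut",axisfit(X,np.array([460,-101]),34,4,35))
q=X[(np.hypot(*(X[:,:2]-[460,-100]).T)<40)&(X[:,2]>31)]
hull=cv2.convexHull(q[:,:2].astype(np.float32))[:,0]
best=[(round(sum(np.ptp(hull@[np.cos(np.radians(a+k)),np.sin(np.radians(a+k))]) for k in(0,60,120)),1),a) for a in range(0,60,1)]
print(sorted(best)[:4],sorted(best)[-2:])
E
```

```text
TCP [ 459.7 -100.6  210.3] phi 162.1 shift tool [  0.   -0.4 134.3] yaw 0.1 F [ 0.3 -0.4  1.1] grip 1.001
nut [ 459.8 -101.7   26.4   35.  1660. ]
[(np.float64(139.3), 12), (np.float64(139.5), 11), (np.float64(140.2), 13), (np.float64(140.5), 10)] [(np.float64(157.9), 42), (np.float64(157.9), 43)]
```

View pics/w8.png

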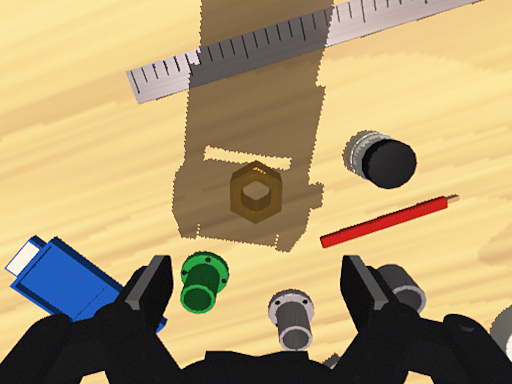

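Call:
move_arm([
  [[0, 0.5, 45], 0, 1],
  [[0, 0.5, 90], 0, 1],
  [[0, 0.5, 120], 0, 1],
  [[0, 0.5, 128], 0, 1],
  [[0, 0.5, 128], 0, 1],
  [[0, 0.5, 128], 0, 0.4],
  [[0, 0.5, 128], 0, 0.4],
  [[0, 0.5, 128], 0, 0.4],
  [[0, 0.5, 128], 0, 0.4],
  [[0, 0.5, 128], 0, 0.4],
], force=60)

```text
time_s: 16.55
eef_pos: [460.0, -100.8, 83.0]
ee_rot: [0.001, 0.156, 0.988, -0.0]
force: [-1.3, 1.7, 8.4]
grip_width: 0.527
```

```bash
python3 look.py w9 568 276.2 200 154.5
```

```text
TCP [ 460.  -100.8   83. ] phi 162.0 shift tool [  13.5  391.9 -117.1] yaw 7.5 F [-1.3  1.7  8.4] grip 0.527
```

View pics/w9.png

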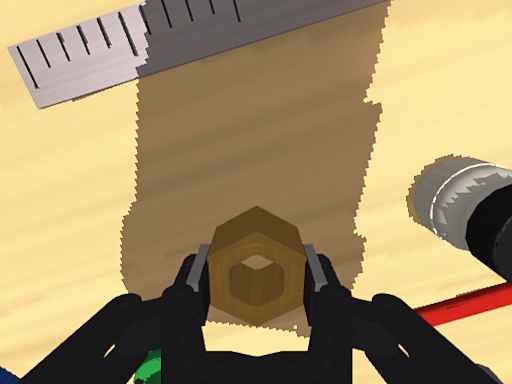

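Call:
move_arm([
  [[0, 0, -50], 0, 0.4],
  [[0, 0, -110], 0, 0.4],
  [[2, 56, -120], 1, 0.4],
  [[4, 112, -120], 2, 0.4],
  [[6, 168, -120], 3, 0.4],
  [[8, 224, -120], 4, 0.4],
  [[10, 280, -120], 5, 0.4],
  [[12, 336, -120], 6, 0.4],
  [[13.5, 392, -120], 7.5, 0.4],
  [[13.5, 392, -120], 7.5, 0.4],
])

```text
time_s: 17.85
eef_pos: [567.4, 279.5, 201.2]
ee_rot: [-0.0, 0.219, 0.976, 0.0]
force: [-0.5, -0.1, -2.8]
grip_width: 0.528
```

Call:
move_arm([
  [[0, 0, 0], 0, 0.4],
  [[0, 0, 0], 0, 0.4],
])

```text
time_s: 18.1
eef_pos: [567.8, 275.3, 202.1]
ee_rot: [-0.0, 0.221, 0.975, -0.0]
force: [0.3, -0.1, -2.8]
grip_width: 0.524
```

```bash
python3 look.py w10 568 276.2 87 154.5
python3 - <<'E'
from an import *
m,p,z=pickle.load(open("w10.pkl","rb"))
X=cloud(m,z);im=p.astype(int);blue=(im[...,2]>40)&(im[...,2]>im[...,0]*2)&(im[...,2]>im[...,1]*1.5)
mk=blue&(X[...,2]<30)&(X[...,0]>300)&(X[...,0]<700)&(X[...,1]>150)
q=X[mk][:,:2];u=np.array([-.9026,.4305]);v=np.array([.4305,.9026])
a=(q-[501.2,308])@u;b=(q-[501.2,308])@v
print("along",np.percentile(a,[0.2,99.8]),"across",np.percentile(b[abs(a)<110],[.3,99.7]))
E
```

```text
TCP [567.8 275.3 202.1] phi 154.4 shift tool [  0.2   0.9 115.1] yaw -0.1 F [ 0.3 -0.1 -2.8] grip 0.524
along [-107.5   80. ] across [-37.8  38.9]
```

View pics/w10.png

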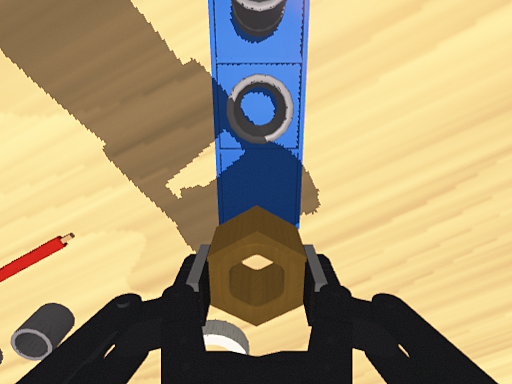

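Call:
move_arm([
  [[0, 1, 50], 0, 0.4],
  [[0, 1, 95], 0, 0.4],
  [[0, 1, 109], 0, 0.4],
  [[0, 1, 113], 0, 0.4],
  [[0, 1, 114], 0, 0.4],
  [[0, 1, 114], 0, 0.4],
  [[0, 1, 114], 0, 0.4],
])

```text
time_s: 19.02
eef_pos: [568.5, 277.4, 88.8]
ee_rot: [0.001, 0.221, 0.975, 0.0]
force: [-0.4, 0.5, -2.5]
grip_width: 0.526
```

Call:
move_arm([
  [[0, 0, 1], 0, 0.4],
  [[0, 0, 2], 0, 0.4],
  [[0, 0, 2], 0, 0.4],
])

```text
time_s: 19.4
eef_pos: [568.4, 277.4, 87.1]
ee_rot: [0.0, 0.22, 0.975, 0.0]
force: [-3.5, -1.4, 6.8]
grip_width: 0.526
```

Contact (+9 N change). Release and retreat.

Call:
move_arm([
  [[0, 0, 0.5], 0, 0.8],
  [[0, 0, 0.5], 0, 0.8],
  [[0, 0, 0.5], 0, 0.8],
  [[0, 0, -30], 0, 0.8],
  [[0, 0, -80], 0, 1],
  [[0, 0, -135], 0, 1],
  [[0, 0, -135], 0, 1],
  [[0, 0, -135], 0, 1],
])

```text
time_s: 20.4
eef_pos: [568.0, 277.2, 220.3]
ee_rot: [-0.0, 0.221, 0.975, -0.0]
force: [-0.1, -0.0, -0.5]
grip_width: 0.999
```

```bash
python3 look.py w11 609.5 -109.5 222 26.7
python3 - <<'E'
from an import *
m,p,z=pickle.load(open("w11.pkl","rb"))
X=cloud(m,z).reshape(-1,3);X=X[X[:,2]<90]
print("nut",axisfit(X,np.array([568,276]),38,4,35))
print("long",axisfit(X,np.array([501,308]),84,5,30))
E
```

```text
TCP [568.  277.2 220.3] phi 154.5 shift tool [-203.9 -331.2   -1.7] yaw 127.8 F [-0.1 -0.  -0.5] grip 0.999
nut [ 568.7  277.    26.4   39.1 1575. ]
long [ 500.8  309.4   21.    85.2 1358. ]
```

View pics/w11.png

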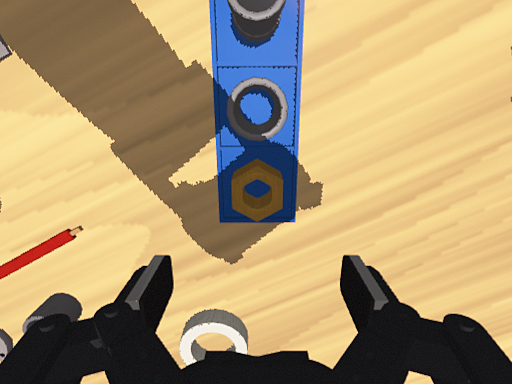

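Nut is flat inside the third compartment (257,190). Next, the flange.

Call:
move_arm([
  [[-34, -55, 0], 10, 1],
  [[-68, -110, 0], 20, 1],
  [[-102, -165, 0], 30, 1],
  [[-136, -221, 0], 40, 1],
  [[-170, -276, 0], 50, 1],
  [[-204, -331, 0], 60, 1],
  [[-204, -331, 0], 70, 1],
  [[-204, -331, 0], 80, 1],
  [[-204, -331, 0], 90, 1],
  [[-204, -331, 0], 100, 1],
])

```text
time_s: 21.7
eef_pos: [609.6, -109.3, 219.2]
ee_rot: [-0.001, 0.89, 0.455, -0.001]
force: [-0.0, 0.4, -0.4]
grip_width: 1.003
```

Call:
move_arm([
  [[0, 0, 0], 10, 1],
  [[0, 0, 0], 20, 1],
  [[0, 0, 0], 27.8, 1],
  [[0, 0, 0], 27.8, 1],
  [[0, 0, 0], 27.8, 1],
])

```text
time_s: 22.32
eef_pos: [609.8, -109.2, 220.2]
ee_rot: [-0.0, 0.973, 0.232, -0.001]
force: [0.5, 0.5, -0.4]
grip_width: 0.998
```

```bash
python3 look.py w12 609.5 -109.5 90 26.7
python3 - <<'E'
from an import *
m,p,z=pickle.load(open("w12.pkl","rb"))
X=cloud(m,z).reshape(-1,3);X=X[X[:,2]<90]
print("fl",axisfit(X,np.array([610,-109]),47,5,35))
E
```

```text
TCP [ 609.8 -109.2  220.2] phi 26.9 shift tool [ -0.3   0.2 130.2] yaw 0.2 F [ 0.5  0.5 -0.4] grip 0.998
fl [ 610.4 -109.2   16.8   49.1  596. ]
```

View pics/w12.png

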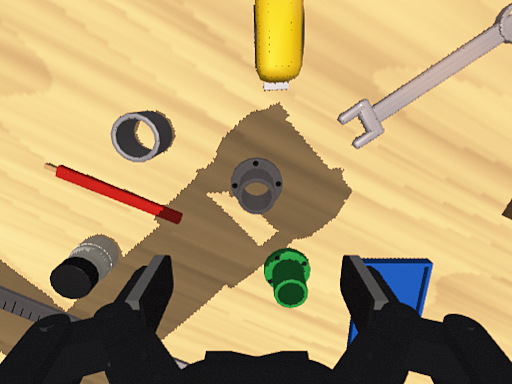

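Run:
```python
from an import *
for f in ("d0","w1"):
    d=pickle.load(open(f+".pkl","rb"));
    for m,p,z in ([d["scene"],d["side"]] if f=="d0" else [d]):
        X=cloud(m,z).reshape(-1,3);X=X[(X[:,2]>10)&(X[:,2]<120)]
        v=X[:,:2]-[610,-109];r=np.hypot(*v.T);k=(r>32)&(r<150)&(v[:,0]>20)
        if k.sum(): print(f,r[k].min(),X[k].max(0),X[k].min(0))
```

```text
d0 95.99171212131301 [754.5 -41.2  63.7] [ 687.6 -189.1   10. ]
d0 88.84139844713405 [751.6 -38.1  62.6] [ 687.4 -184.2   10. ]
w1 87.85623893868296 [743.2 -41.   63.3] [ 687.2 -191.5   10. ]
```

Clear by 88 mm. Descending onto the neck.

Call:
move_arm([
  [[0.3, 0, 50], 0, 1],
  [[0.3, 0, 95], 0, 1],
  [[0.3, 0, 122], 0, 1],
  [[0.3, 0, 130], 0, 1],
  [[0.3, 0, 130], 0, 1],
  [[0.3, 0, 130], 0, 0.2],
  [[0.3, 0, 130], 0, 0.2],
  [[0.3, 0, 130], 0, 0.2],
  [[0.3, 0, 130], 0, 0.2],
  [[0.3, 0, 130], 0, 0.2],
])

```text
time_s: 23.62
eef_pos: [610.6, -109.3, 91.8]
ee_rot: [0.0, 0.973, 0.231, 0.001]
force: [-1.1, 1.0, 5.5]
grip_width: 0.381
```

```bash
python3 look.py w13 499 -336 200 26.7
```

```text
TCP [ 610.6 -109.3   91.8] phi 26.7 shift tool [-201.5  152.5 -108.2] yaw 0.0 F [-1.1  1.   5.5] grip 0.381
```

View pics/w13.png

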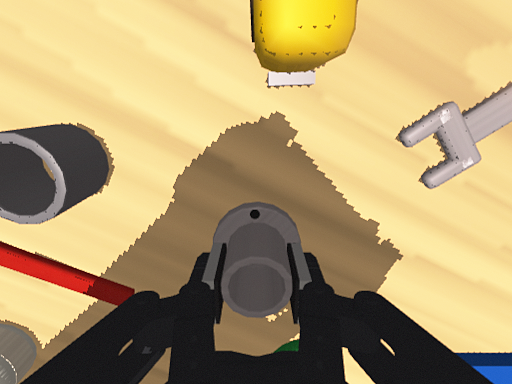

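Call:
move_arm([
  [[0, 0, -50], 0, 0.2],
  [[0, 0, -105], 0, 0.2],
  [[-41, 31, -110], 0, 0.2],
  [[-82, 62, -110], 0, 0.2],
  [[-123, 93, -110], 0, 0.2],
  [[-164, 124, -110], 0, 0.2],
  [[-201.5, 152.5, -110], 0, 0.2],
  [[-201.5, 152.5, -110], 0, 0.2],
  [[-201.5, 152.5, -110], 0, 0.2],
  [[-201.5, 152.5, -110], 0, 0.2],
])

```text
time_s: 24.92
eef_pos: [499.3, -334.9, 200.8]
ee_rot: [-0.0, 0.973, 0.232, -0.0]
force: [-0.3, -0.8, -1.9]
grip_width: 0.38
```

```bash
python3 look.py w14 499 -336 94 26.7
python3 - <<'E'
from an import *
m,p,z=pickle.load(open("w14.pkl","rb"))
X=cloud(m,z);im=p.astype(int);blue=(im[...,2]>40)&(im[...,2]>im[...,0]*2)&(im[...,2]>im[...,1]*1.5)
mk=blue&(X[...,2]<30)&(X[...,0]>300)&(X[...,0]<700)&(X[...,1]<-150)
q=X[mk][:,:2];u=np.array([-.893,-.450]);v=np.array([.45,-.893])
a=(q-[532,-319.3])@u;b=(q-[532,-319.3])@v
print("along",np.percentile(a,[0.2,99.8]),"across",np.percentile(b[abs(a)<75],[.3,99.7]))
E
```

```text
TCP [ 499.3 -334.9  200.8] phi 26.8 shift tool [ -0.8   0.9 106.8] yaw 0.1 F [-0.3 -0.8 -1.9] grip 0.380
along [-75.9  91. ] across [-38.2 236.5]
```

View pics/w14.png

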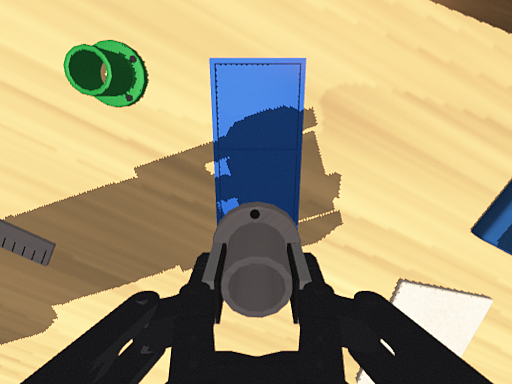

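Call:
move_arm([
  [[-0.5, 0.5, 50], 0, 0.2],
  [[-0.5, 0.5, 90], 0, 0.2],
  [[-0.5, 0.5, 101], 0, 0.2],
  [[-0.5, 0.5, 105], 0, 0.2],
  [[-0.5, 0.5, 106], 0, 0.2],
  [[-0.5, 0.5, 106], 0, 0.2],
  [[-0.5, 0.5, 106], 0, 0.2],
])

```text
time_s: 25.85
eef_pos: [498.8, -336.9, 95.8]
ee_rot: [0.001, 0.973, 0.231, 0.0]
force: [-0.6, -0.1, 0.2]
grip_width: 0.379
```

Call:
move_arm([
  [[0, 0, 0.8], 0, 0.2],
  [[0, 0, 0.8], 0, 0.2],
  [[0, 0, 0.8], 0, 0.75],
  [[0, 0, 0.8], 0, 0.75],
  [[0, 0, 0.8], 0, 0.75],
  [[0, 0, -40], 0, 0.75],
  [[0, 0, -90], 0, 1],
  [[0, 0, -130], 0, 1],
  [[0, 0, -130], 0, 1],
  [[0, 0, -130], 0, 1],
])

```text
time_s: 27.1
eef_pos: [498.4, -336.4, 224.1]
ee_rot: [-0.001, 0.973, 0.231, -0.0]
force: [-0.8, -0.4, -1.0]
grip_width: 0.995
```

```bash
python3 look.py w15 608 4.5 222 26.7
python3 - <<'E'
from an import *
m,p,z=pickle.load(open("w15.pkl","rb"))
X=cloud(m,z).reshape(-1,3);X=X[X[:,2]<90]
print("fl",axisfit(X,np.array([499,-336]),52,5,35))
E
```

```text
TCP [ 498.4 -336.4  224.1] phi 26.7 shift tool [ 251.2 -255.2    2.3] yaw 0.0 F [-0.8 -0.4 -1. ] grip 0.995
fl [ 499.1 -337.5   17.    53.2  579. ]
```

View pics/w15.png

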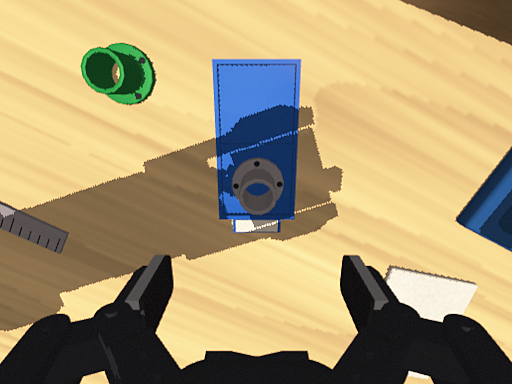

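Flange is flat in the tab compartment (257,188), tab at (257,226). Last, the short sleeve.

Call:
move_arm([
  [[42, -43, 0], 0, 1],
  [[84, -86, 0], 0, 1],
  [[126, -129, 0], 0, 1],
  [[168, -172, 0], 0, 1],
  [[210, -214, 0], 0, 1],
  [[251, -255, 0], 0, 1],
  [[251, -255, 0], 0, 1],
  [[251, -255, 0], 0, 1],
  [[251, -255, 0], 0, 1],
])

```text
time_s: 28.28
eef_pos: [607.9, 2.7, 224.5]
ee_rot: [-0.0, 0.973, 0.23, -0.0]
force: [-0.3, 0.3, 0.4]
grip_width: 0.999
```

```bash
python3 look.py w16 608 4.5 86 26.7
python3 - <<'E'
from an import *
m,p,z=pickle.load(open("w16.pkl","rb"))
X=cloud(m,z).reshape(-1,3);X=X[X[:,2]<70]
print("short",axisfit(X,np.array([608,4]),40,5,35))
E
```

```text
TCP [607.9   2.7 224.5] phi 26.6 shift tool [  1.   -1.5 138.5] yaw -0.1 F [-0.3  0.3  0.4] grip 0.999
short [608.    3.9  20.9  41.2 773. ]
```

View pics/w16.png

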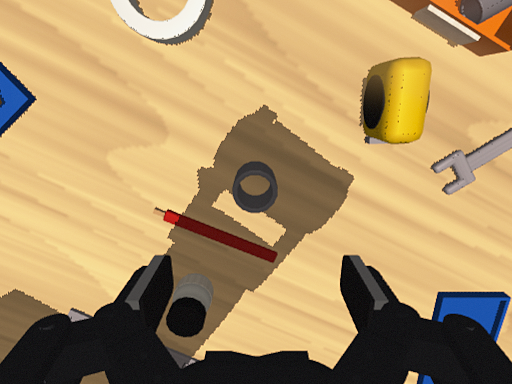

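Call:
move_arm([
  [[0.5, -0.5, 50], 0, 1],
  [[0.5, -0.5, 100], 0, 1],
  [[0.5, -0.5, 130], 0, 1],
  [[0.5, -0.5, 138], 0, 1],
  [[0.5, -0.5, 138], 0, 1],
  [[0.5, -0.5, 138], 0, 0.3],
  [[0.5, -0.5, 138], 0, 0.3],
  [[0.5, -0.5, 138], 0, 0.3],
  [[0.5, -0.5, 138], 0, 0.3],
  [[0.5, -0.5, 138], 0, 0.3],
], force=40)

```text
time_s: 29.58
eef_pos: [608.8, 4.6, 88.1]
ee_rot: [0.0, 0.973, 0.231, 0.001]
force: [-0.6, 0.1, 6.3]
grip_width: 0.474
```

```bash
python3 look.py w17 565 -303 200 26.7
```

```text
TCP [608.8   4.6  88.1] phi 26.7 shift tool [-177.3  255.2 -111.9] yaw 0.0 F [-0.6  0.1  6.3] grip 0.474
```

Call:
move_arm([
  [[0, 0, -50], 0, 0.3],
  [[0, 0, -105], 0, 0.3],
  [[-30, 43, -110], 0, 0.3],
  [[-60, 86, -110], 0, 0.3],
  [[-90, 129, -110], 0, 0.3],
  [[-120, 172, -110], 0, 0.3],
  [[-150, 214, -110], 0, 0.3],
  [[-177, 255, -110], 0, 0.3],
  [[-177, 255, -110], 0, 0.3],
  [[-177, 255, -110], 0, 0.3],
])

```text
time_s: 30.88
eef_pos: [564.9, -302.2, 196.9]
ee_rot: [-0.0, 0.973, 0.231, -0.0]
force: [-0.8, 0.2, -0.5]
grip_width: 0.474
```

Call:
move_arm([
  [[0, 0, 0], 0, 0.3],
  [[0, 0, 0], 0, 0.3],
])

```text
time_s: 31.12
eef_pos: [565.2, -301.8, 197.1]
ee_rot: [0.0, 0.973, 0.232, 0.0]
force: [0.0, -0.9, -0.1]
grip_width: 0.475
```

```bash
python3 look.py w18 565 -303 91 26.7
```

```text
TCP [ 565.2 -301.8  197.1] phi 26.8 shift tool [ -0.8   1.  106.1] yaw 0.1 F [ 0.  -0.9 -0.1] grip 0.475
```

View pics/w18.png

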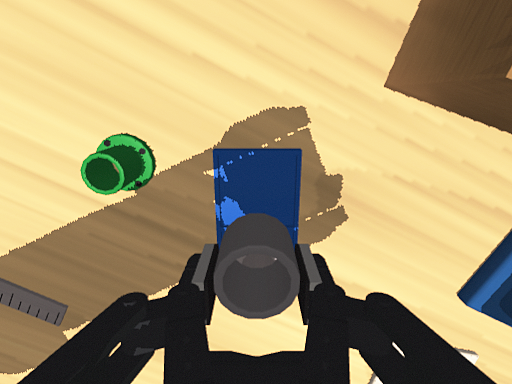

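Call:
move_arm([
  [[-0.5, 1, 50], 0, 0.3],
  [[-0.5, 1, 90], 0, 0.3],
  [[-0.5, 1, 101], 0, 0.3],
  [[-0.5, 1, 104.5], 0, 0.3],
  [[-0.5, 1, 105.5], 0, 0.3],
  [[-0.5, 1, 105.5], 0, 0.3],
  [[-0.5, 1, 105.5], 0, 0.3],
])

```text
time_s: 32.05
eef_pos: [565.1, -304.0, 92.2]
ee_rot: [0.0, 0.973, 0.231, 0.0]
force: [0.2, -0.1, -0.6]
grip_width: 0.475
```

Call:
move_arm([
  [[0, 0, 1], 0, 0.3],
  [[0, 0, 1.3], 0, 0.3],
  [[0, 0, 1.3], 0, 0.8],
  [[0, 0, 1.3], 0, 0.8],
  [[0, 0, 1.3], 0, 0.8],
  [[0, 0, -40], 0, 0.8],
  [[0, 0, -90], 0, 1],
  [[0, 0, -135], 0, 1],
  [[0, 0, -150], 0, 1],
  [[0, 0, -150], 0, 1],
])

```text
time_s: 33.3
eef_pos: [565.0, -303.8, 241.5]
ee_rot: [0.0, 0.973, 0.231, 0.0]
force: [-0.2, 0.6, -0.6]
grip_width: 1.0
```

```bash
python3 look.py w19 565 -303 91 26.7
python3 - <<'E'
from rig import ctrl
from an import *
m,p,z=pickle.load(open("w19.pkl","rb"))
X=cloud(m,z).reshape(-1,3);X=X[X[:,2]<90]
print("short",axisfit(X,np.array([565,-303]),44,5,30),"fl",axisfit(X,np.array([499,-336]),52,5,30))
for n in ("scene","side"):
    m=ctrl.camera_model(n);p,z=ctrl.capture(n);cv2.imwrite(f"pics/{n}F.png",p[:,:,::-1])
    X=cloud(m,z).reshape(-1,3)
    for k,c,h in (("tee",(434,340),80),("long",(501,308),84),("nut",(568,277),38),("flange",(499,-337),52),("short",(565,-303),44),("pot",(461,8),58)):
        Y=X[X[:,2]<h+8];print(n,k,axisfit(Y,np.array(c),h,5,32))
E
python3 - <<'E'
import cv2,numpy as np
a=cv2.imread("pics/sceneF.png")[130:260,100:440]
cv2.imwrite("pics/Fc.png",cv2.resize(a,None,fx=2.3,fy=2.3,interpolation=cv2.INTER_CUBIC))
E
```

```text
TCP [ 565.  -303.8  241.5] phi 26.7 shift tool [  0.4  -0.8 150.5] yaw 0.0 F [-0.2  0.6 -0.6] grip 1.000
short [ 564.6 -305.1   20.9   45.2  696. ] fl [ 499.1 -337.5   17.1   53.2  483. ]
scene tee [434.4 339.1  20.4  78.8 119. ]
scene long [500.4 308.4  22.4  83.1 143. ]
scene nut [568.1 275.5  26.1  37.7 261. ]
scene flange [ 500.2 -336.4   17.3   51.7   84. ]
scene short [ 566.  -304.4   21.2   43.9  137. ]
scene pot [461.5   7.2  19.5  58.4 192. ]
side tee [432.9 341.5  21.1  78.5 170. ]
side long [499.4 310.7  22.   82.8 158. ]
side nut [568.4 279.2  26.6  37.  247. ]
side flange [ 497.7 -335.4   18.4   50.6   44. ]
side short [ 565.5 -303.5   23.8   43.2   59. ]
side pot [460.7  10.1  21.2  57.7 123. ]
```

View pics/w19.png

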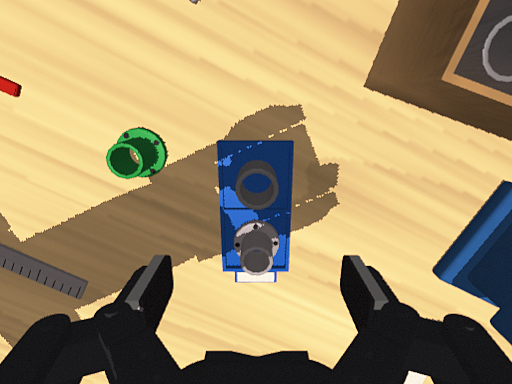

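View pics/Fc.png

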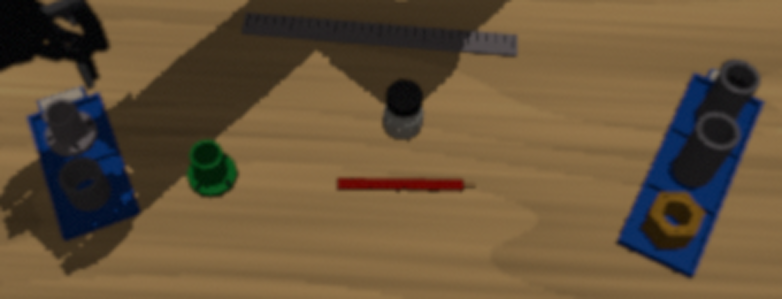

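View pics/sideF.png

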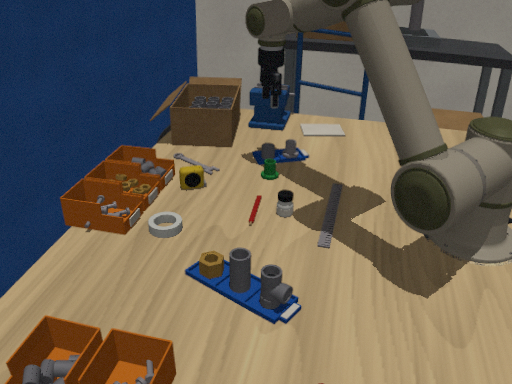

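All five parts stand in their compartments: in the side view nut (211,265), long sleeve (240,270), tee (272,287), short sleeve (268,152) and flange (291,150). The pot is unmoved at (286,204), and the gripper is clear. Handing in.

```bash
python3 -c "
from rig import ctrl
print(ctrl.finish_job())"
```

```text
the job is handed in; nothing more can be done
None
```

Both kits are made up and the job is handed in, at about 33.5 s of the 112 s allowed. From the card tab, the three-compartment tray holds the tee, the longer sleeve and the brass nut. The two-compartment tray holds the steel flange next to the tab and the shorter sleeve in the other compartment.

- **Placement:** the last checks from the wrist, scene and side cameras put every part within about 3 mm of its compartment centre. All are upright, with tops about 4 mm higher than on the bench, which matches the tray floor. The gripper was open and about 110 mm above the nearest part.
- **Left alone:** the pot did not move, within camera agreement, and the green flange was not touched.
- **Disagreements:** the side camera's positions differed from the other two by about 2–4 mm, against its stated calibration of about 2 mm. The wrist camera read heights about 1–2 mm high throughout. Neither mattered for the fits. No check failed, and the highest wrist force I read was about 9 N.

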